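# Blow the dust off a heat sink in the slot of a blow-off cabinet

### The job

Get the bare aluminium heat sink ready for primer: loosen the black clamp knob on the blow-off cabinet, slide its shutter fully open by the red pull, then take the bare heat sink and lower it upright into the slot until at least its lower half is inside, without ramming it against the slot's edges. Finish while still holding it there: it hangs straight in the slot from your gripper, gripped above the top plate, not let go. Leave the green primed heat sinks and everything else on the bench where they are.

Things in the scene. Friction and masses are not known exactly. Their poses are not given: they have to be found in the camera images.
- cabinet: the grey sheet-metal blow-off cabinet, fixed to the bench for the run: 200 mm (its x) by 190 mm (its y) by 120 mm high, its flat top plate at z = 120 mm; origin at the centre of its underside, its x axis points to the rear (the way the shutter opens), z up. Along both y edges of the shutter a guide rail stands 7 mm above the top plate (y = -62 to -55 mm and 55 to 62 mm). Behind it stand a dust pot (107 mm high) and a regulator (113 mm high), up to 68 mm beyond its rear face
- slot (a point): centre of the slot's mouth in the cabinet's top plate (58 mm in front of the cabinet's centre, 120 mm above the bench), axes as the cabinet's. The slot is 34 mm wide along x and 94 mm long along y: 2 mm more than the heat sink on every side; its upper edges have a 1.5 mm chamfer and its straight throat goes 30 mm down. The cabinet below it is empty down to a floor 112 mm below the mouth. At the start the shutter covers it
- shutter (a joint): travel of the shutter, a 3 mm steel plate lying on the top plate: 0 m = slot covered, 0.050 m = fully open (it stops there); it moves along the cabinet's +x, away from the slot. From 0.042 m on the slot is quite clear. Freed, it slides with about 2 N and stays where it is left; clamped, it cannot move. It starts closed
- pull (a point): middle of the red upright pull on the shutter, 12 mm thick along the cabinet's x, 40 mm wide along y, its top 8 mm above this point and the shutter plate 23 mm below it; it moves with the shutter. With the shutter closed the knob stands 35 mm behind it and 63 mm to its +y side
- knob (a joint): angle of the quarter-turn clamp knob, rad: near 0 = tight (a brass collar under the knob sits in a window of the shutter and locks it), grows as the knob is loosened, which is counter-clockwise seen from above; the shutter is free, and the knob counts as loosened, above 0.7; it stops at 1.4. It takes about 0.1 N m and stays where it is left; it does not rise
- knob_grip (a point): on the knob's vertical axis at the height to grip: a black T-knob, its bar 12 mm thick, 40 mm long and 32 mm high, the bar's top 9 mm above this point (168 mm above the bench, the highest thing on the cabinet), on a round foot of 30 mm diameter whose top is 23 mm below this point. The bar lies along the point's y axis, which turns with the knob (at joint 0: along the cabinet's y)
- bare_mid (a point): centre of the bare (silvery, unpainted) aluminium heat sink: a block 30 mm thick along its x, 90 mm long along its y, 100 mm high along z, standing on end on the bench; flat web on the +x side, ten upright fins on the -x side; 0.2 to 0.35 kg. This point is 50 mm above its underside; either way round fits the slot
- primed_a_mid (a point): centre of a heat sink of the same size and axes, primed pale green; to be left alone
- primed_b_mid (a point): centre of the second pale green primed heat sink, same size and axes; to be left alone
- tin: paint tin with green band, 88 mm across, 98 mm high, origin at the centre of its underside; bystander
- cup: white plastic mixing cup, 80 mm across, 85 mm high, origin at the centre of its underside; bystander
- tape: roll of masking tape lying flat, 104 mm across, 24 mm high, origin at the centre of its underside; bystander
- gauge: black hand-held coating-thickness gauge lying flat, 130 by 58 by 26 mm, origin under the case; bystander
- spanner: steel spanner lying flat, 160 mm long along its x, 8 mm high, origin under its middle; bystander
There are look-alikes about, which are no part of the job. Leave any turquoise look-alike of the part that bears bare_mid alone.

How it is judged:
By the outcome, as a careful person would: the job done as asked, in the order asked, and still so for the second after the job is handed in, while the arm keeps its last pose, push and grip.
It also fails if it takes over 58 s, if anything falls off the work surface, if the arm or the gripper's body presses on something with over 40 N, if the wrist force passes 120 N, or if a joint passes its speed limit or range.

### The arm

A 6-joint arm with a two-finger parallel gripper is mounted at the origin on the work surface. World frame = base frame: x ahead of the robot, y to its left, z up, the work surface at z = 0. Lengths are in m, angles in degrees, forces in N, time in s.
With the tool pointing down it reaches from about 0.35 to 0.875 m from the base axis. Payload 4.2 kg.
Tool frame: the origin (TCP) lies between the finger pads; the fingertips stand 19 mm ahead of it and the grasp point (between the pads) is the TCP; z points along the fingers, y is the line along which they close (so a half turn about z gives the same grasp; the last joint's range is limited). The gripper opens to 87 mm and grips with 3 to 60 N. Pads are 19 mm wide; open, the fingers measure 117 mm over their backs; the gripper's body (75 mm by 190 mm) begins 51 mm behind the grasp point.
Start: joints at [82.311, 22.042, 0.453, 0, -68.411, -14.817], TCP at [0.239, 0.577, 0.242] pointing down, gripper open.
Joint ranges: [-179.83, 179.83], [-69.29, 118.12], [-61.27, 80.66], [-181.25, 117.63], [-171.15, -9.14], [-177.46, 177.46]. Speed limits (degrees/s): [159.86, 159.86, 180, 180, 180, 180].

### API

Orientations are given as a 3x3 rotation matrix whose columns are the frame's x, y, z axes.
In Python, from station import r gives the robot as it stands.
- The arm moves only by the tool drive_tool, never from a script. Its argument "steps" is one flat list of numbers, 7 for each row, row after row: the turn, a rotation vector about the tool's x, y, z in rad, then the shift along the tool's x, y, z in m, then the opening, from 0 (shut) to 1 (fully open). A call has 1 to 10 rows; each row shifts and turns the commanded pose from where the row before left it, along the tool's axes as they then stand; what a row does not reach is not made up. A row lasts 1/12 s, in which the tool goes at most 41.7 mm and 7.16 degrees, less where a joint would pass 70% of its speed; a pose out of reach is approached as far as the arm can. A call is refused whole if a number of a shift passes 0.0417 or a number of a turn 0.125, either way. A call with a gripper value outside its range is refused whole. The fingers move at their own pace and stop on an object; the grip force is fixed at half the most. Time passes only in rows, so rows that do not move let the fingers close. It gives the time, the measured TCP pose, the force, the opening and the grip force at its end, in the units of the state.
- r.sense(): the state, without advancing time (a new reading comes with each control period).
- r.capture(name): name is "scene" or "top" or "wrist"; returns the picture (384x512x3 uint8, blue, green, red); there is no depth.
- r.camera_params(name): a dict with "camera_matrix" (3x3 intrinsics, pixels), "extrinsics" (4x4, takes a point from world to camera coordinates). Camera axes: x right, y down, z forward; pixel columns grow to the right and rows downward; lengths in m; the calibration is good to about 2 mm. A picture is of the moment at which its call begins: read the wrist's pose just before it. camera_params takes no time and is no camera call; for the wrist camera it gives the pose at the moment of the call.
- r.finish_job(): hands the job in; it is judged then, once.
The state is a dict: "time_s": time; "joints": joint angles; "joint_velocities": joint speeds; "effort": joint torques, N m; "tcp_pos": TCP position; "ee_rot": TCP orientation; "wrist_force": force on the tool from outside, world axes, zero at the start; "moment": the same for the moment, N m; "gripper_width": opening from 0.0 (shut) to 1.0 (fully open); "gripper_force": force on a finger pad.
Only numpy, scipy, OpenCV 4.12 (cv2) and the standard library are available. Lean on these libraries where they do the work, as an engineer would, in place of code of your own. Each camera call takes 0.05 s, during which the arm holds its last target. There are 200 camera calls.

## Working session

There is one attempt and no reset: what is moved stays moved. The work goes in short steps, Python scripts to look and compute and a tool call to move; the robot and the scene stay as the last step left them, time stands still between calls to the robot, and variables do not carry over. Pictures are saved under pics/ and viewed, at most 10 in all, crops included, and the job is handed in when it is done.

Besides the shell and the picture viewer there is one more tool, called after "Call:" as name(argument=value, ...), one argument or row to a line, values as JSON. drive_tool: Moves the arm, as the interface text tells. Its arguments: {"type":"object","properties":{"steps":{"type":"array"}},"required":["steps"]}

```bash
mkdir -p pics; ls; python3 - <<'E'
from station import r
import cv2,numpy as np
np.set_printoptions(precision=4,suppress=True)
s=r.sense(); print(s['time_s'],s['tcp_pos'],s['ee_rot'],s['gripper_width'])
for n in("scene","top"):
    im=r.capture(n); cv2.imwrite(f'pics/{n}0.png',im)
    p=r.camera_params(n); print(n,p['camera_matrix'],p['extrinsics'])
a=cv2.imread('pics/scene0.png');b=cv2.imread('pics/top0.png')
cv2.imwrite('pics/scene0b.png',cv2.resize(a,(800,600),interpolation=cv2.INTER_CUBIC))
cv2.imwrite('pics/top0b.png',cv2.resize(b,(800,600),interpolation=cv2.INTER_CUBIC))
E
```

```text
pics
0.0 [0.239  0.5769 0.2404] [[ 0.9238 -0.383  -0.0008]
 [-0.383  -0.9238 -0.0021]
 [ 0.0001  0.0022 -1.    ]] 1.0017446937299717
scene [[397.7409   0.     265.9993]
 [  0.     397.7409 191.1291]
 [  0.       0.       1.    ]] [[-0.3525  0.9357 -0.0107  0.1713]
 [ 0.7444  0.2735 -0.6091 -0.3292]
 [-0.5671 -0.2227 -0.793   1.6064]
 [ 0.      0.      0.      1.    ]]
top [[366.3407   0.     259.2067]
 [  0.     366.3407 192.6982]
 [  0.       0.       1.    ]] [[-0.026  -0.9997 -0.0037  0.0293]
 [-0.9813  0.0262 -0.1909  0.5508]
 [ 0.1909 -0.0013 -0.9816  0.989 ]
 [ 0.      0.      0.      1.    ]]
```

View pics/scene0b.png

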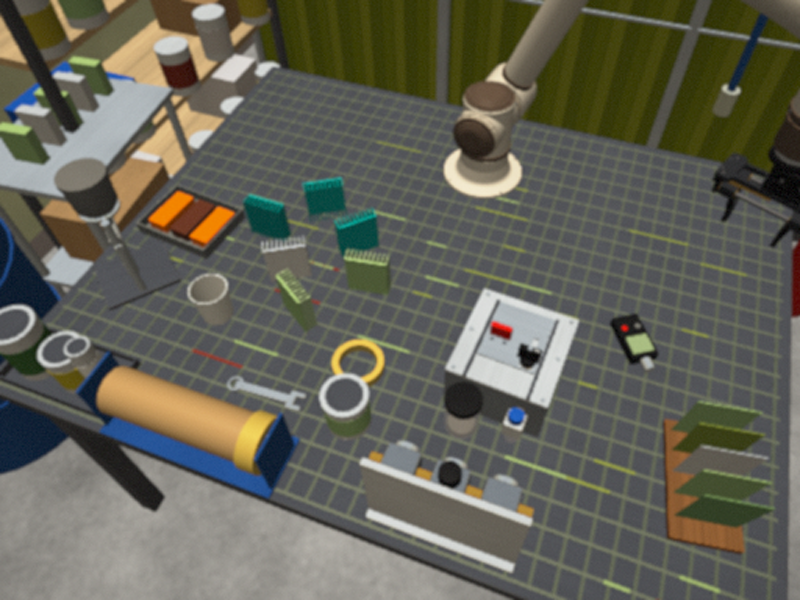

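View pics/top0b.png

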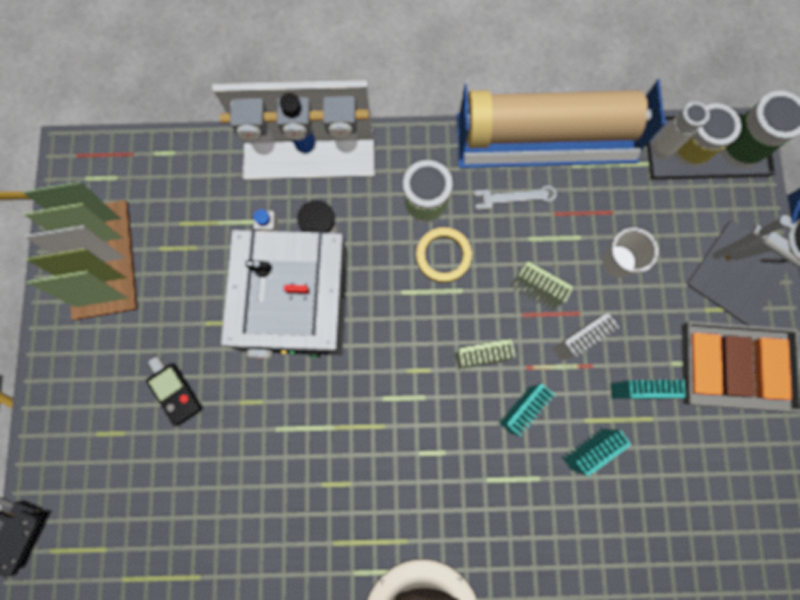

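The bare sink (silvery) is at 800x600 pixels top (592,333) and scene (285,258). Candidates that could be mistaken for it:
- Green primed sinks at top (545,283) and (487,352).
- Turquoise sinks at top (528,408), (655,389) and (600,452).
- Grey panel in the rack at top (75,243).

The cabinet is at top (283,290), the red pull at (296,289) and the knob at (260,267).

```bash
cat > h.py <<'E'
from station import r
import cv2,numpy as np
np.set_printoptions(precision=4,suppress=True)
def cast(p,uv,z):
    K,E=np.array(p['camera_matrix']),np.array(p['extrinsics']);R,t=E[:3,:3],E[:3,3]
    c=-R.T@t; d=R.T@np.linalg.inv(K)@np.array([uv[0],uv[1],1.]); return c+d*(z-c[2])/d[2]
def proj(p,X):
    K,E=np.array(p['camera_matrix']),np.array(p['extrinsics']);q=K@(E[:3,:3]@np.asarray(X)+E[:3,3]);return q[:2]/q[2]
E
python3 - <<'E'
from h import *
p=r.camera_params('top');ps=r.camera_params('scene')
k=.64
for n,uv,z in [('bare ends',(569,347),.1),('',(617,320),.1),('pull',(296,288),.154),('knob',(260,267),.168),
 ('c rl',(235,231),.12),('c rr',(343,234),.12),('c fr',(338,350),.12),('c fl',(222,347),.12),('cup',(634,243),.085),('primed b',(545,278),.1),('primed a',(487,350),.1),('teal',(528,408),.1)]:
    X=cast(p,(uv[0]*k,uv[1]*k),z); print(n,X,'scene800',proj(ps,X)/k)
s=r.sense();w=r.camera_params('wrist');E=w['extrinsics'];E=np.array(E)
R=np.array(s['ee_rot']);c=-E[:3,:3].T@E[:3,3]
print('cam in tool',R.T@(c-s['tcp_pos']),(E[:3,:3]@R).T,w['camera_matrix'])
t=cv2.imread('pics/top0.png')
a=cv2.resize(t[195:240,340:410],None,fx=8,fy=8,interpolation=cv2.INTER_CUBIC);cv2.imwrite('pics/crop1.png',a);
E
```

```text
bare ends [ 0.4549 -0.2632  0.1   ] scene800 [304.9675 240.8844]
 [ 0.4993 -0.3496  0.1   ] scene800 [259.1038 245.0643]
pull [0.5586 0.1941 0.154 ] scene800 [500.9489 324.0276]
knob [0.5922 0.2507 0.168 ] scene800 [527.8593 343.4169]
c rl [0.6709 0.3082 0.12  ] scene800 [545.462  404.8006]
c rr [0.6603 0.1198 0.12  ] scene800 [443.2265 366.9563]
c fr [0.458  0.1292 0.12  ] scene800 [481.4211 285.4327]
c fl [0.4681 0.3238 0.12  ] scene800 [578.6831 317.0678]
cup [ 0.6405 -0.3992  0.085 ] scene800 [204.8425 292.1059]
primed b [ 0.5769 -0.231   0.1   ] scene800 [291.8161 286.8184]
primed a [ 0.4535 -0.1229  0.1   ] scene800 [365.4874 257.3917]
teal [ 0.3544 -0.1863  0.1   ] scene800 [356.9625 218.1215]
cam in tool [ 0.0802 -0.0004 -0.1437] [[-0.0003 -0.9569 -0.2904]
 [ 1.     -0.0005  0.0007]
 [-0.0008 -0.2904  0.9569]] [[305.4721   0.     256.2833]
 [  0.     305.4721 194.8748]
 [  0.       0.       1.    ]]
```

View pics/crop1.png

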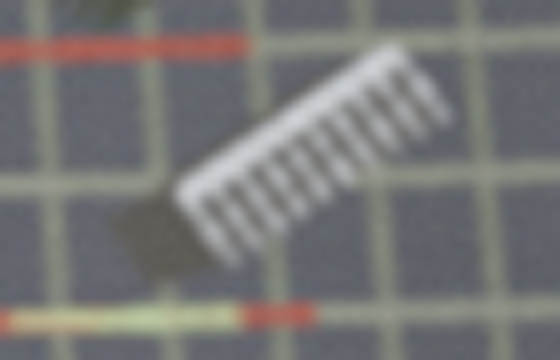

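The crop shows the bare sink with silvery ends and its web on the upper-left side. Its top corners are at crop (178,190), (395,45), (450,115) and (232,262). It is unpainted, so this is the right one. Next I move over the cabinet for a wrist look.

Call:
drive_tool(
  steps=[0,0,0.123,0.0369,0.0169,0,1,0,0,0.123,0.0387,0.0123,0,1,0,0,0.123,0.0399,0.0074,0,1,0,0,0.123,0.0405,0.0025,0,1,0,0,0.123,0.0405,-0.0025,0,1,0,0,0.123,0.0399,-0.0075,0,1,0,0,0.123,0.0387,-0.0123,0,1,0,0,0.123,0.0369,-0.017,0,1,0,0,0.123,0.0345,-0.0214,0,1,0,0,0.123,0.0316,-0.0254,0,1],
)

```text
time_s: 0.93
tcp_pos: [0.5161, 0.2781, 0.2412]
ee_rot: [[-0.058, -0.998, -0.001], [-0.998, 0.058, -0.0], [0.0, 0.001, -1.0]]
wrist_force: [0.9, 0.7, -0.7]
gripper_width: 1.001
gripper_force: 0.0
```

Call:
drive_tool(
  steps=[0,0,0,0.0283,-0.0292,0,0.5,0,0,0,0.0283,-0.0292,0,0.5,0,0,0,0,0,0,0.4,0,0,0,0,0,0,0.4],
)

```text
time_s: 1.27
tcp_pos: [0.5716, 0.2182, 0.2404]
ee_rot: [[-0.056, -0.998, -0.002], [-0.998, 0.056, -0.001], [0.001, 0.002, -1.0]]
wrist_force: [0.2, 0.6, 0.6]
gripper_width: 0.776
gripper_force: 0.0
```

```bash
python3 - <<'E'
from h import *
s=r.sense();p=r.camera_params('wrist');im=r.capture('wrist');cv2.imwrite('pics/w1.png',im)
cv2.imwrite('pics/w1b.png',cv2.resize(im,(800,600),interpolation=cv2.INTER_CUBIC))
np.save('w1.npy',np.array(p['extrinsics']))
print(s['time_s'],s['tcp_pos'],s['ee_rot'],s['joints'],s['gripper_width'],s['wrist_force'])
E
```

```text
1.2667 [0.5716 0.2182 0.2404] [[-0.0563 -0.9984 -0.0017]
 [-0.9984  0.0563 -0.0008]
 [ 0.0009  0.0016 -1.    ]] [ 36.0212  20.8563  -1.5122  -0.0206 -67.7349 -39.2397] 0.7763167309476933 [0.1536 0.5706 0.6006]
```

View pics/w1b.png

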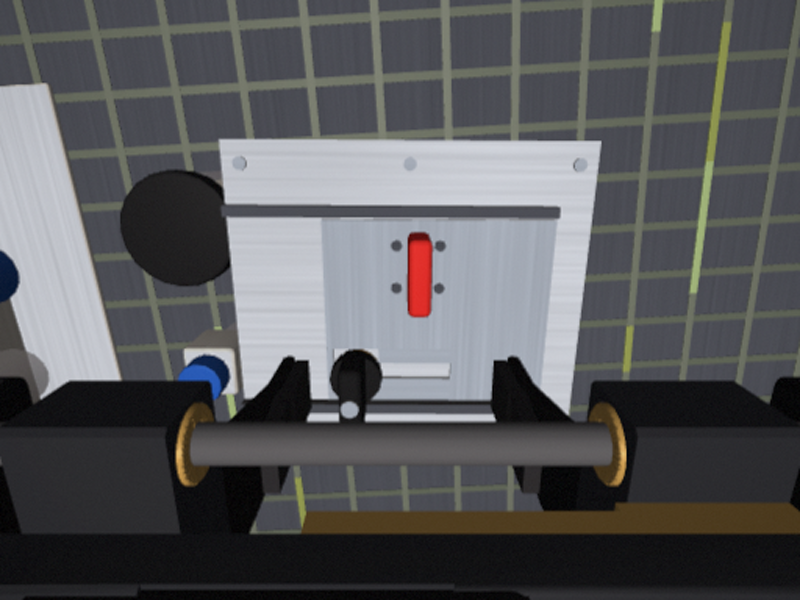

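The wrist view shows the red pull at (420,275), the knob foot at (356,377) with its bar running down to (350,410), and the plate's -y corners at (220,140) and (601,141). The tool is nearly parallel to the cabinet.

```bash
python3 - <<'E'
from h import *
p=r.camera_params('wrist');s=r.sense();im=cv2.imread('pics/w1.png');k=.64
g=cv2.cvtColor(im,cv2.COLOR_BGR2GRAY).astype(float)
hsv=cv2.cvtColor(im,cv2.COLOR_BGR2HSV)
m=((hsv[...,1]>150)&((hsv[...,0]<8)|(hsv[...,0]>172))&(hsv[...,2]>100)).astype('uint8')
n,l,st,ce=cv2.connectedComponentsWithStats(m);i=1+np.argmax(st[1:,4]);print('red',st[i],ce[i])
pull=cast(p,ce[i],.152);print('pull',pull)
# top plate edges by gradient
def edge_col(rows,lo,hi):   # along row, strongest |grad|
    return np.array([(lo+.5+np.argmax(abs(np.diff(g[y,lo:hi]))),y) for y in rows])
def edge_row(cols,lo,hi):
    return np.array([(x,lo+.5+np.argmax(abs(np.diff(g[lo:hi,x])))) for x in cols])
E={}
E['-y']=edge_row(range(150,375,5),80,100)
E['rear']=edge_col(range(93,112,3),134,155)
E['front']=edge_col(range(95,235,5),358,392)
for n_,q in E.items():
    W=np.array([cast(p,u,.12)[:2] for u in q]);
    d,b,x0,y0=None,None,None,None
    vx,vy,x0,y0=cv2.fitLine(W.astype('float32'),cv2.DIST_HUBER,0,1e-4,1e-4).ravel()
    print(n_,'dir deg',np.degrees(np.arctan2(vy,vx)),'pt',x0,y0, 'res',np.abs((W-[x0,y0])@[-vy,vx]).max())
    E[n_]=(np.array([vx,vy]),np.array([x0,y0]))
d,q=E['-y']; d=d*np.sign(d[0]); nrm=np.array([-d[1],d[0]])
f=(E['front'][1]-q)@d; re=(E['rear'][1]-q)@d
print('length x',re-f)
c=q+d*(f+.1)+nrm*.095; c2=q+d*(re-.1)+nrm*.095
yaw=np.degrees(np.arctan2(d[1],d[0]));print('yaw',yaw,'centre',c,c2,'slot',(c+c2)/2-.058*d)
pc=lambda X:((X[:2]-(c+c2)/2)@d,(X[:2]-(c+c2)/2)@nrm)
print('pull in cab',pc(pull)); kn=pull[:2]+.035*d+.063*nrm;print('knob expected',kn)
print('foot',pc(cast(p,(356*k,377*k),.136)),cast(p,(356*k,377*k),.136),'foot exp px800',proj(p,[*kn,.136])/k,'bar top',proj(p,[*kn,.168])/k)
print('slot px800',proj(p,[*((c+c2)/2-.058*d),.12])/k)
R=np.array(s['ee_rot'])
for n_,X in(('knob',[*kn,.159]),('pull',[*pull[:2],.146])): print(n_,'tool shift',R.T@(np.array(X)-s['tcp_pos']))
E
```

```text
red [261 153  15  50 717] [267.9665 177.1325]
pull [0.5606 0.196  0.152 ]
-y dir deg -3.4662416 pt 0.5503215 0.13013011 res 0.00038733144306955986
rear dir deg 87.01987 pt 0.6620934 0.1341856 res 0.0003264408575733792
front dir deg 86.57542 pt 0.46417484 0.18626443 res 0.0176052447686006
length x 0.2007052
yaw -3.4662416 centre [0.5667 0.2243] [0.5674 0.2243] slot [0.5091 0.2278]
pull in cab (np.float64(-0.004685368230755267), np.float64(-0.028638882374910555))
knob expected [0.5994 0.2568]
foot (np.float64(0.029366857103012182), np.float64(0.03403157536732171)) [0.5984 0.2565 0.136 ] foot exp px800 [354.349  377.5198] bar top [348.5893 405.0794]
slot px800 [507.3763 312.3733]
knob tool shift [-0.0389 -0.0265  0.0816]
pull tool shift [0.0238 0.0088 0.0947]
```

Call:
drive_tool(
  steps=[0,0,0,-0.0195,-0.0133,0,0.4,0,0,0,-0.0195,-0.0133,0,0.4,0,0,0,0,0,0.01,0.4,0,0,0,0,0,0.017,0.4,0,0,0,0,0,0.017,0.4,0,0,0,0,0,0.017,0.4,0,0,0,0,0,0.017,0.4,0,0,0,0,0,0,0.4,0,0,0,0,0,0,0.4],
)

```text
time_s: 2.07
tcp_pos: [0.5981, 0.2584, 0.1627]
ee_rot: [[-0.05, -0.999, -0.002], [-0.999, 0.05, -0.002], [0.002, 0.002, -1.0]]
wrist_force: [0.9, -0.7, 0.2]
gripper_width: 0.403
gripper_force: 0.0
```

Call:
drive_tool(
  steps=[0,0,0,0.0015,-0.001,0.002,0,0,0,0,0,0,0,0,0,0,0,0,0,0,0,0,0,0,0,0,0,0,0,0,0,0,0,0,0,0,0,0,0,0,0,0],
)

```text
time_s: 2.57
tcp_pos: [0.5998, 0.2565, 0.1624]
ee_rot: [[-0.052, -0.999, -0.0], [-0.999, 0.052, 0.0], [-0.0, 0.0, -1.0]]
wrist_force: [-3.2, -0.1, 3.9]
gripper_width: 0.138
gripper_force: 30.0
```

Gripped at 12 mm width. Now I turn the knob counter-clockwise.

Call:
drive_tool(
  steps=[0,0,-0.1,0,0,0,0,0,0,-0.12,0,0,0,0,0,0,-0.12,0,0,0,0,0,0,-0.12,0,0,0,0,0,0,-0.12,0,0,0,0,0,0,-0.12,0,0,0,0,0,0,-0.12,0,0,0,0,0,0,-0.12,0,0,0,0,0,0,-0.12,0,0,0,0,0,0,-0.1,0,0,0,0],
)

```text
time_s: 3.4
tcp_pos: [0.5996, 0.2564, 0.1624]
ee_rot: [[0.897, -0.442, -0.001], [-0.442, -0.897, 0.0], [-0.001, 0.0, -1.0]]
wrist_force: [-4.8, 1.5, 4.5]
gripper_width: 0.14
gripper_force: 30.0
```

Call:
drive_tool(
  steps=[0,0,0,0,0,0,0.38,0,0,0,0,0,0,0.38,0,0,0,0,0,0,0.38,0,0,0,0,0,-0.015,0.38,0,0,0,0,0,-0.03,0.38,0,0,0,0,0,-0.03,0.38,0,0,0,-0.0042,0.0357,0,0.38,0,0,0,-0.0042,0.0357,0,0.38,0,0,0.12,0,0,0,0.38,0,0,0.12,0,0,0,0.38],
)

```text
time_s: 4.23
tcp_pos: [0.56, 0.1945, 0.2371]
ee_rot: [[0.757, -0.653, 0.001], [-0.653, -0.757, 0.0], [0.0, -0.001, -1.0]]
wrist_force: [0.1, -0.1, 0.2]
gripper_width: 0.381
gripper_force: 0.0
```

Call:
drive_tool(
  steps=[0,0,0.1165,0,0,0,0.38,0,0,0.1165,0,0,0,0.38,0,0,0.1165,0,0,0,0.38,0,0,0.1165,0,0,0,0.38,0,0,0.1165,0,0,0,0.38,0,0,0.1165,0,0,0,0.38,0,0,0.1165,0,0,0,0.38,0,0,0.1165,0,0,0,0.38,0,0,0,0,0,0,0.38],
)

```text
time_s: 4.98
tcp_pos: [0.561, 0.1961, 0.2363]
ee_rot: [[-0.068, -0.998, 0.0], [-0.998, 0.068, -0.0], [0.0, -0.0, -1.0]]
wrist_force: [-0.6, 0.5, -0.1]
gripper_width: 0.381
gripper_force: 0.0
```

```bash
python3 - <<'E'
from h import *
s=r.sense();p=r.camera_params('wrist');im=r.capture('wrist');cv2.imwrite('pics/w2.png',im)
R=np.array(s['ee_rot']);print(s['time_s'],s['tcp_pos'],R,s['joints'],s['gripper_width'],s['wrist_force'])
hsv=cv2.cvtColor(im,cv2.COLOR_BGR2HSV)
m=((hsv[...,1]>150)&((hsv[...,0]<8)|(hsv[...,0]>172))&(hsv[...,2]>100)).astype('uint8')
n,l,st,ce=cv2.connectedComponentsWithStats(m);i=1+np.argmax(st[1:,4]);print('red',st[i],ce[i],cast(p,ce[i],.152))
print('pull shift',R.T@(np.array([.5606,.196,.147])-s['tcp_pos']))
t=r.capture('top');cv2.imwrite('pics/top1.png',t)
q=np.array(proj(r.camera_params('top'),[.5998,.2565,.168])).astype(int)
a=cv2.resize(t[q[1]-30:q[1]+30,q[0]-40:q[0]+40],(400,300),interpolation=cv2.INTER_CUBIC)
b=cv2.resize(im,(400,300),interpolation=cv2.INTER_AREA)
cv2.imwrite('pics/chk2.png',np.hstack([a,b]))
E
```

```text
4.9833 [0.561  0.1961 0.2363] [[-0.0676 -0.9977  0.0001]
 [-0.9977  0.0676 -0.0001]
 [ 0.0001 -0.0001 -1.    ]] [ 34.8643  19.2689  -4.5139   0.0082 -66.2189 -38.7438] 0.38107858588545485 [-0.6475  0.5101 -0.1438]
red [250 182  14  49 662] [256.5045 206.2175] [0.5611 0.1947 0.152 ]
pull shift [0.0001 0.0004 0.0893]
```

View pics/chk2.png

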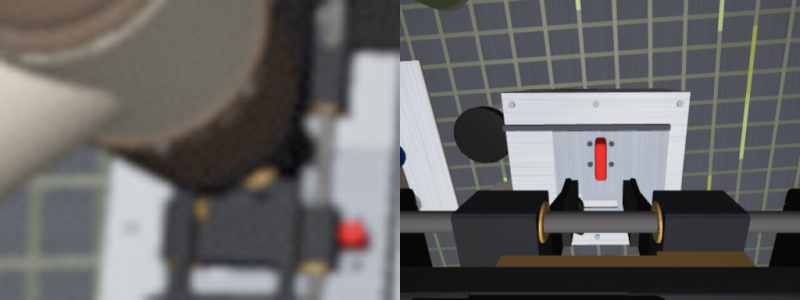

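The wrist view shows the fingers lined up across the red pull. The knob is hidden by the arm in the top view, but the grip held through 67°. Now I go down onto the pull and close.

Call:
drive_tool(
  steps=[0,0,-0.007,0,0,0.02,0.38,0,0,0,0,0,0.025,0.38,0,0,0,0,0,0.025,0.38,0,0,0,0,0,0.018,0.38,0,0,0,0,0,0,0.38,0,0,0,0,0,0,0,0,0,0,0,0,0,0,0,0,0,0,0,0,0,0,0,0,0,0,0,0,0,0,0,0,0,0,0],
)

```text
time_s: 5.92
tcp_pos: [0.5613, 0.1966, 0.1499]
ee_rot: [[-0.057, -0.998, 0.002], [-0.998, 0.057, 0.001], [-0.001, -0.002, -1.0]]
wrist_force: [-1.0, -0.5, 2.8]
gripper_width: 0.137
gripper_force: 30.0
```

Call:
drive_tool(
  steps=[0,0,0,0,-0.006,0,0,0,0,0,0,-0.009,0,0,0,0,0,0,-0.009,0,0,0,0,0,0,-0.009,0,0,0,0,0,0,-0.009,0,0,0,0,0,0,-0.005,0,0,0,0,0,0,-0.002,0,0,0,0,0,0,0,0,0],
)

```text
time_s: 6.58
tcp_pos: [0.6109, 0.1935, 0.1499]
ee_rot: [[-0.057, -0.998, 0.0], [-0.998, 0.057, 0.0], [-0.0, -0.0, -1.0]]
wrist_force: [-4.0, 0.3, 9.0]
gripper_width: 0.14
gripper_force: 30.0
```

Call:
drive_tool(
  steps=[0,0,0,0,-0.001,0,0,0,0,0,0,0,0,0],
)

```text
time_s: 6.75
tcp_pos: [0.6109, 0.1935, 0.1499]
ee_rot: [[-0.057, -0.998, -0.001], [-0.998, 0.057, 0.0], [0.0, 0.001, -1.0]]
wrist_force: [-6.0, 1.5, 8.6]
gripper_width: 0.135
gripper_force: 30.0
```

Call:
drive_tool(
  steps=[0,0,0,0,0,0,0.4,0,0,0,0,0,0,0.4,0,0,0,0,0,0,0.4,0,0,0,0,0,-0.02,0.4,0,0,0,0,0,-0.035,0.4,0,0,0,0,0,-0.035,0.4,0,0,0,-0.0253,0.0265,0,0.4,0,0,0,-0.0253,0.0265,0,0.4,0,0,0,-0.0253,0.0265,0,0.4,0,0,0,-0.0253,0.0265,0,0.6],
)

```text
time_s: 7.58
tcp_pos: [0.5101, 0.3011, 0.2382]
ee_rot: [[-0.058, -0.998, 0.0], [-0.998, 0.058, -0.0], [0.0, -0.0, -1.0]]
wrist_force: [0.1, 1.3, 0.7]
gripper_width: 0.426
gripper_force: 0.0
```

Call:
drive_tool(
  steps=[0,0,0,0,0,0,0.6,0,0,0,0,0,0,0.6,0,0,0,0,0,0,0.6],
)

```text
time_s: 7.83
tcp_pos: [0.511, 0.3005, 0.2382]
ee_rot: [[-0.056, -0.998, -0.0], [-0.998, 0.056, -0.001], [0.001, 0.0, -1.0]]
wrist_force: [-0.3, -0.0, -0.9]
gripper_width: 0.576
gripper_force: 0.0
```

```bash
python3 - <<'E'
from h import *
s=r.sense();p=r.camera_params('wrist');im=r.capture('wrist');cv2.imwrite('pics/w3.png',im)
np.save('w3.npy',np.array(p['extrinsics']))
R=np.array(s['ee_rot']);print(s['time_s'],s['tcp_pos'],R,s['gripper_width'],s['wrist_force'])
cv2.imwrite('pics/w3b.png',cv2.resize(im,(800,600),interpolation=cv2.INTER_CUBIC))
print(proj(p,[.509,.228,.12])/.64)
E
```

```text
7.8333 [0.511  0.3005 0.2382] [[-0.0565 -0.9984 -0.0001]
 [-0.9984  0.0565 -0.0005]
 [ 0.0005  0.     -1.    ]] 0.5760801203354349 [-0.3252 -0.0133 -0.9075]
[396.9673 174.4144]
```

View pics/w3b.png

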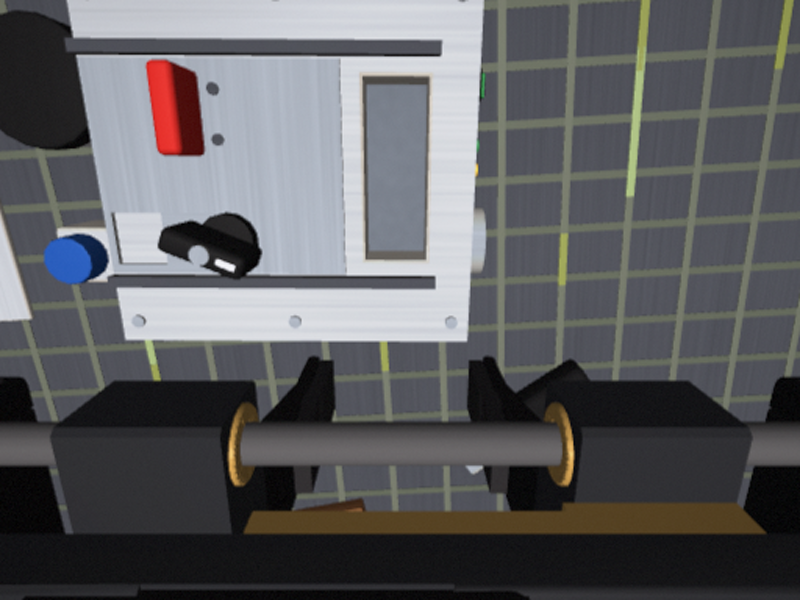

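The view shows the shutter fully open and the knob turned. The slot is fully uncovered, spanning (362,76) to (431,262).

```bash
python3 - <<'E'
from h import *
p=r.camera_params('wrist');im=cv2.imread('pics/w3.png');k=.64
g=cv2.cvtColor(im,cv2.COLOR_BGR2GRAY)
m=(g<150).astype('uint8'); 
n,l,st,ce=cv2.connectedComponentsWithStats(m,connectivity=4)
i=l[int(174*k),int(397*k)];print('slot blob',st[i])
c=max(cv2.findContours((l==i).astype('uint8'),cv2.RETR_EXTERNAL,cv2.CHAIN_APPROX_NONE)[0],key=len)[:,0]
for f in(0,):
    W=np.array([cast(p,u,.12)[:2]*1000 for u in c],'float32')
    (cx,cy),(w,h),a=cv2.minAreaRect(W);print(cx,cy,w,h,a)
# bare sink from the top view
t=cv2.imread('pics/top0.png');pt=r.camera_params('top')
C=[(178,190),(395,45),(450,115),(232,262)]
Q=np.array([cast(pt,(340+x/8,195+y/8),.1)[:2]*1000 for x,y in C]);print(Q,Q.mean(0))
e=Q[1]-Q[0]+Q[2]-Q[3];print('long dir',np.degrees(np.arctan2(e[1],e[0])),np.linalg.norm(e)/2,np.linalg.norm(Q[0]-Q[3]))
s=r.sense();print(s['joints'])
E
```

```text
slot blob [ 232   49   43  117 4812]
510.0354309082031 226.22567749023438 92.40126037597656 33.97734451293945 86.22364044189453
[[ 463.962  -258.7961]
 [ 511.1053 -335.8249]
 [ 486.8171 -352.0307]
 [ 439.4588 -274.8221]] [ 475.3358 -305.3685]
long dir -58.504099337256655 90.44293351649169 29.278615829243776
[ 46.0482  19.059   -4.5492   0.016  -66.4173 -49.3557]
```

Call:
drive_tool(
  steps=[0,0,-0.0433,0.0398,0.0034,0,0.62,0,0,-0.0433,0.0396,0.0051,0,0.62,0,0,-0.0433,0.0393,0.0069,0,0.62,0,0,-0.0433,0.039,0.0085,0,0.62,0,0,-0.0433,0.0386,0.0102,0,0.62,0,0,-0.0433,0.0381,0.0119,0,0.62,0,0,-0.0433,0.0375,0.0135,0,0.62],
)

```text
time_s: 8.47
tcp_pos: [0.4707, 0.0209, 0.2386]
ee_rot: [[0.244, -0.97, 0.0], [-0.97, -0.244, -0.0], [0.0, -0.0, -1.0]]
wrist_force: [0.7, -0.4, 0.4]
gripper_width: 0.621
gripper_force: 0.0
```

Call:
drive_tool(
  steps=[0,0,-0.0433,0.0369,0.0151,0,0.62,0,0,-0.0433,0.0362,0.0167,0,0.62,0,0,-0.0433,0.0355,0.0182,0,0.62,0,0,-0.0433,0.0347,0.0198,0,0.62,0,0,-0.0433,0.0338,0.0213,0,0.62,0,0,-0.0433,0.0328,0.0227,0,0.62,0,0,-0.0433,0.0318,0.0241,0,0.62,0,0,0,0,0,0,0.62,0,0,0,0,0,0,0.62],
)

```text
time_s: 9.22
tcp_pos: [0.4302, -0.2557, 0.238]
ee_rot: [[0.516, -0.857, -0.001], [-0.857, -0.516, 0.0], [-0.001, 0.001, -1.0]]
wrist_force: [0.6, 0.6, -0.2]
gripper_width: 0.62
gripper_force: 0.0
```

```bash
python3 - <<'E'
from h import *
s=r.sense();p=r.camera_params('wrist');im=r.capture('wrist');cv2.imwrite('pics/w4.png',im)
np.save('w4.npy',np.array(p['extrinsics']))
R=np.array(s['ee_rot']);print(s['time_s'],s['tcp_pos'],R,s['gripper_width'],s['wrist_force'],s['joints'])
cv2.imwrite('pics/w4b.png',cv2.resize(im,(800,600),interpolation=cv2.INTER_CUBIC))
print(proj(p,[.4753,-.3054,.1])/.64)
E
```

```text
9.2167 [ 0.4302 -0.2557  0.238 ] [[ 0.516  -0.8566 -0.001 ]
 [-0.8566 -0.516   0.0001]
 [-0.0006  0.0008 -1.    ]] 0.620290246364287 [ 0.5642  0.5865 -0.2147] [-12.1016  10.0583 -16.9248   0.0043 -63.0738  43.1645]
[378.0898 185.4265]
```

View pics/w4b.png

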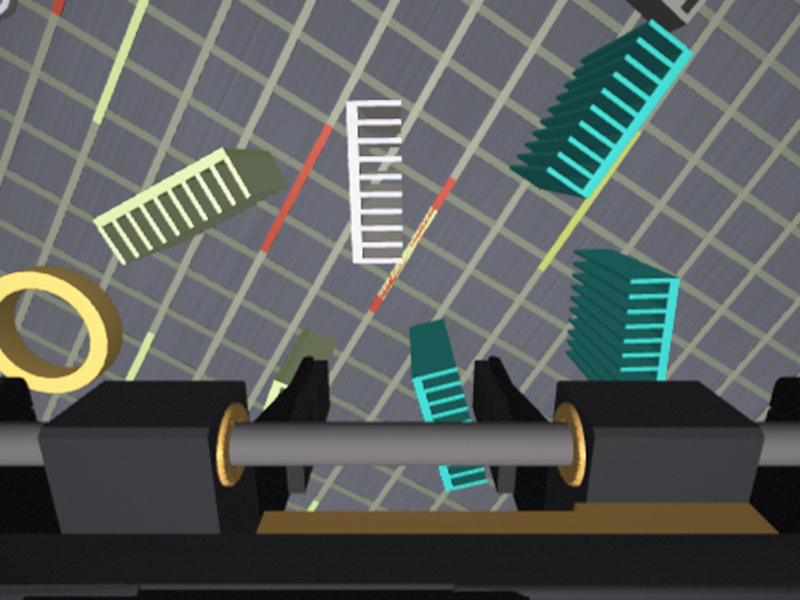

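The bare sink's top face spans (347,101) to (402,264), with its web on the left and its fins on the right. The turquoise and green sinks nearby leave room for the fingers.

```bash
python3 - <<'E'
from h import *
p=r.camera_params('wrist');im=cv2.imread('pics/w4.png');s=r.sense();R=np.array(s['ee_rot'])
hsv=cv2.cvtColor(im,cv2.COLOR_BGR2HSV)
m=((hsv[...,1]<50)&(hsv[...,2]>195)).astype('uint8');roi=np.zeros_like(m);roi[55:178,210:270]=1;m*=roi
pts=cv2.findNonZero(m)[:,0]
n,l,st,ce=cv2.connectedComponentsWithStats(m);i=1+np.argmax(st[1:,4]);pts=np.argwhere(l==i)[:,::-1];print(st[i])
W=np.array([cast(p,u,.1)[:2]*1000 for u in pts],'float32')
rc=cv2.minAreaRect(W);print(rc)
b=cv2.boxPoints(rc);
L=max(((b[i]-b[i-1]) for i in range(4)),key=np.linalg.norm);a=np.degrees(np.arctan2(L[1],L[0]));print('long yaw',a%180-180)
c=np.array([*rc[0],86])/1000;print('shift',R.T@(c-s['tcp_pos']),'tool yaw',np.degrees(np.arctan2(R[1,0],R[0,0])))
E
```

```text
[ 221   64   37  105 1620]
((477.4761657714844, -303.0334777832031), (30.37093734741211, 90.44010925292969), 31.535707473754883)
long yaw -58.46431
shift [ 0.0661 -0.0149  0.1521] tool yaw -58.78855457348453
```

Call:
drive_tool(
  steps=[0,0,-0.005,0.033,-0.0075,0,0.62,0,0,0,0.033,-0.0075,0,0.62,0,0,0,0,0,0.025,0.62,0,0,0,0,0,0.025,0.62,0,0,0,0,0,0.025,0.62,0,0,0,0,0,0.025,0.62,0,0,0,0,0,0.025,0.62,0,0,0,0,0,0.025,0.62,0,0,0,0,0,0,0.62,0,0,0,0,0,0,0.62],
)

```text
time_s: 10.1
tcp_pos: [0.4785, -0.3001, 0.0878]
ee_rot: [[0.528, -0.849, -0.003], [-0.849, -0.528, 0.001], [-0.002, 0.002, -1.0]]
wrist_force: [0.1, -0.0, 0.8]
gripper_width: 0.622
gripper_force: 0.0
```

Call:
drive_tool(
  steps=[0,0,0.004,0.002,0.002,0,0.62,0,0,0,0,0,0,0.4,0,0,0,0,0,0,0,0,0,0,0,0,0,0,0,0,0,0,0,0,0,0,0,0,0,0,0,0,0,0,0,0,0,0,0,0,0,0,0,0,0,0],
)

```text
time_s: 10.77
tcp_pos: [0.4782, -0.3038, 0.0891]
ee_rot: [[0.523, -0.852, 0.0], [-0.852, -0.523, -0.0], [0.001, -0.0, -1.0]]
wrist_force: [-0.8, 0.5, 2.7]
gripper_width: 0.341
gripper_force: 29.8
```

Gripped at 29.7 mm. Now I lift.

Call:
drive_tool(
  steps=[0,0,0,0,0,-0.005,0,0,0,0,0,0,-0.015,0,0,0,0,0,0,-0.028,0,0,0,0,0,0,-0.028,0,0,0,0,0,0,-0.028,0,0,0,0,0,0,-0.028,0,0,0,0,0,0,-0.023,0,0,0,0,0,0,-0.01,0,0,0,0,0,0,0,0],
)

```text
time_s: 11.52
tcp_pos: [0.479, -0.304, 0.2557]
ee_rot: [[0.523, -0.852, 0.005], [-0.852, -0.523, -0.001], [0.004, -0.003, -1.0]]
wrist_force: [1.2, -1.1, -2.1]
gripper_width: 0.343
gripper_force: 29.8
```

Call:
drive_tool(
  steps=[0,0,0.034,-0.0083,-0.0056,0,0,0,0,0.034,-0.0169,-0.0106,0,0,0,0,0.034,-0.0291,-0.017,0,0,0,0,0.034,-0.0297,-0.0159,0,0,0,0,0.034,-0.0302,-0.0149,0,0,0,0,0.034,-0.0307,-0.0139,0,0,0,0,0.034,-0.0312,-0.0128,0,0,0,0,0.034,-0.0316,-0.0117,0,0,0,0,0.034,-0.032,-0.0107,0,0],
)

```text
time_s: 12.27
tcp_pos: [0.4882, -0.0365, 0.251]
ee_rot: [[0.24, -0.971, -0.005], [-0.971, -0.24, -0.0], [-0.001, 0.005, -1.0]]
wrist_force: [0.3, -0.3, -2.9]
gripper_width: 0.34
gripper_force: 29.8
```

Call:
drive_tool(
  steps=[0,0,0.034,-0.0323,-0.0096,0,0,0,0,0.034,-0.0326,-0.0085,0,0,0,0,0.034,-0.0329,-0.0074,0,0,0,0,0.034,-0.0331,-0.0063,0,0,0,0,0.034,-0.0333,-0.0051,0,0,0,0,0.034,-0.0335,-0.004,0,0,0,0,0.034,-0.0336,-0.0028,0,0,0,0,0.034,-0.02,-0.001,0,0,0,0,0.034,-0.01,0,0,0,0,0,0,0,0,0,0],
)

```text
time_s: 13.1
tcp_pos: [0.5004, 0.2294, 0.2504]
ee_rot: [[-0.06, -0.998, -0.004], [-0.998, 0.06, -0.002], [0.002, 0.004, -1.0]]
wrist_force: [0.0, 0.3, -2.3]
gripper_width: 0.345
gripper_force: 29.8
```

Call:
drive_tool(
  steps=[0,0,0,0,0,0,0,0,0,0,0,0,0,0],
)

```text
time_s: 13.27
tcp_pos: [0.5007, 0.2267, 0.252]
ee_rot: [[-0.062, -0.998, -0.003], [-0.998, 0.062, -0.002], [0.002, 0.003, -1.0]]
wrist_force: [-0.0, -0.4, -2.6]
gripper_width: 0.34
gripper_force: 29.8
```

```bash
python3 - <<'E'
from h import *
s=r.sense();p=r.camera_params('wrist');im=r.capture('wrist');cv2.imwrite('pics/w5.png',im)
R=np.array(s['ee_rot']);print(s['time_s'],s['tcp_pos'],R,s['gripper_width'],s['wrist_force'],'yaw',np.degrees(np.arctan2(R[1,0],R[0,0])))
t=r.capture('scene');cv2.imwrite('pics/scene5.png',t)
a=cv2.resize(t[170:270,270:390],(480,400),interpolation=cv2.INTER_CUBIC)
b=cv2.resize(im[60:260,180:340],(320,400),interpolation=cv2.INTER_CUBIC)
cv2.imwrite('pics/chk5.png',np.hstack([a,b]))
E
```

```text
13.2667 [0.5007 0.2267 0.252 ] [[-0.0617 -0.9981 -0.0027]
 [-0.9981  0.0617 -0.0019]
 [ 0.002   0.0026 -1.    ]] 0.3402079091181799 [-0.0335 -0.3677 -2.5796] yaw -93.53649037592406
```

View pics/chk5.png

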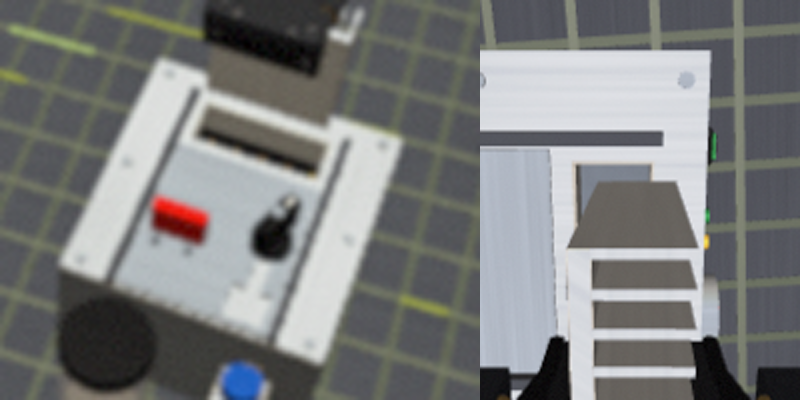

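The scene crop shows the sink hanging just ahead of the open slot. The wrist crop shows the slot's -y end at crop (575–652,163), the sink's lower -y edge at (600–675,182), and its top edge at (570–697,248). I measure the offset from these.

```bash
cat > meas.py <<'E'
from h import *
def sub(v,lo,i0):  # strongest gradient with parabola refine
    d=np.abs(np.diff(v));i=int(np.argmax(d));o=0
    if 0<i<len(d)-1:
        den=d[i-1]-2*d[i]+d[i+1];o=.5*(d[i-1]-d[i+1])/den if den else 0
    return lo+i+.5+o
E
python3 - <<'E'
from meas import *
p=r.camera_params('wrist');s=r.sense();im=cv2.imread('pics/w5.png')
g=cv2.cvtColor(im,cv2.COLOR_BGR2GRAY).astype(int)
for y in(138,142,146,149): print('row',y,g[y,222:272])
for y in(154,160,170,180): print('row',y,g[y,228:300])
for x in(245,252,258,262): print('col',x,g[134:190,x])
E
```

```text
row 138 [222 222 222 222 222 221 222 221 221 222 222 222 223 222 222 222 223 222
 222 222 222 222 222 223 223 222 222 222 222 222 221 223 222 223 223 222
 223 223 223 223 224 222 223 223 223 223 222 222 222 223]
row 142 [217 216 217 213 194 175 127 129 142 156 155 155 156 157 156 157 157 157
 157 156 156 155 155 156 156 155 156 156 156 156 155 155 155 155 154 155
 155 155 155 155 154 152 146 156 206 211 214 213 213 212]
row 146 [219 218 219 215 201 186  79  84 111 132 130 130 129 131 132 132 132 133
 132 131 131 131 131 131 130 131 131 130 131 130 132 131 130 130 128 129
 129 128 128 129 129 126 121 155 210 218 219 219 219 218]
row 149 [220 220 220 217 204 187  78  82 102 132 130 130 130 132 130 132 132 132
 132 132 132 131 131 129 131 131 132 130 132 132 132 131 131 132 131 130
 131 129 131 129 129 126 124 161 211 219 220 219 220 220]
row 154 [106  82 102 132 131 131 130 131 127 109 101 101 102 100 101 100 100  99
  99 100 100 101 100 101 100 101 100 102 100 102 103 100 100 100  99  98
  99  99  99  98  99 100 100 100 100 100 100 100 100  98 117 176 221 220
 220 221 221 221 222 220 
[... 1199 characters left out ...]
21 220 220 222 221 220 216 200 155 130 130 131 132 131 132 132 118 103
 102 102 100 101 100  99 100 100  99  98 100  98  98  99  98  98  99  98
  98  98 100 100  99 100  99  99  99 100  99  99 100 100 186 218 218 219
 219 184]
col 258 [221 220 219 222 223 220 218 199 155 129 129 129 129 129 131 131 117 103
 101 102 103 101 101 101 101 100 100 101  99 100 100  99  99 100 101  99
 101  99  99  99  99 101 100 100  99  99  99  99  99 100 187 219 219 219
 220 185]
col 262 [222 220 220 222 224 221 216 198 154 129 128 129 129 129 130 129 116 102
  99 100  99 100  99 100 100  98  99  99  98 100  99  98  99  98  98  97
 100  99  99 100 100 100  99  99  99 100 101 100 101 101 189 221 222 221
 221 186]
```

```bash
python3 - <<'E'
from meas import *
p=r.camera_params('wrist');s=r.sense();R=np.array(s['ee_rot']);T=np.array(s['tcp_pos'])
tl=lambda X:1000*R.T@(X-T)
zb=T[2]-.0891
for n,u,z in[('slot L throat',(227.5,147),.1185),('slot R throat',(264.9,147),.1185),('slot L out',(225.6,147),.12),('slot R out',(266.3,147),.12),('slot end out',(246,140.7),.12),('slot end in',(246,142.2),.1185),
 ('sink botL',(239.0,150.4),zb),('sink botR',(277.3,150.4),zb),('sink topL',(223.7,183.8),zb+.1),('sink topR',(288.5,183.8),zb+.1)]:
    print(n,tl(cast(p,u,z)))
for n,X in(('slot cab',[.5091,.2278,.12]),('slot w3',[.510,.2262,.12])): print(n,tl(np.array(X)))
E
```

```text
slot L throat [ 40.9605 -26.4257 134.4502]
slot R throat [ 40.9466   7.545  134.4876]
slot L out [ 41.1703 -28.0009 132.9487]
slot R out [ 41.1552   8.7678 132.9891]
slot end out [ 46.806   -9.5163 132.9737]
slot end in [ 45.2826  -9.5799 134.4724]
sink botL [ 44.6913 -13.4621  89.1225]
sink botR [44.6789 15.7522 89.1546]
sink topL [ 44.7282 -14.9178 -10.8792]
sink topR [ 44.7124  14.2043 -10.8472]
slot cab [ -1.8614  -7.9918 132.9349]
slot w3 [ -0.3209  -8.9902 132.9351]
```

Call:
drive_tool(
  steps=[0,0,0,-0.0007,-0.005,0,0,0,0,0,-0.0007,-0.0059,0,0,0,0,0,0,0,0.005,0,0,0,0,0,0,0.01,0,0,0,0,0,0,0.01,0,0,0,0,0,0,0.005,0,0,0,0,0,0,0,0,0,0,0,0,0,0,0],
)

```text
time_s: 14.03
tcp_pos: [0.5122, 0.2282, 0.2229]
ee_rot: [[-0.061, -0.998, -0.001], [-0.998, 0.061, -0.001], [0.001, 0.001, -1.0]]
wrist_force: [0.0, -0.4, -1.0]
gripper_width: 0.344
gripper_force: 29.8
```

```bash
python3 - <<'E'
from h import *
s=r.sense();p=r.camera_params('wrist');im=r.capture('wrist');cv2.imwrite('pics/w6.png',im)
R=np.array(s['ee_rot']);print(s['time_s'],s['tcp_pos'],R,s['wrist_force'],'yaw',np.degrees(np.arctan2(R[1,0],R[0,0])))
g=cv2.cvtColor(im,cv2.COLOR_BGR2GRAY).astype(int)
for y in range(138,160,2): print('row',y,g[y,222:294])
for x in(240,248,256,264,270): print('col',x,g[125:165,x])
E
```

```text
14.0333 [0.5122 0.2282 0.2229] [[-0.0615 -0.9981 -0.001 ]
 [-0.9981  0.0615 -0.0011]
 [ 0.0012  0.0009 -1.    ]] [ 0.0291 -0.3772 -0.9785] yaw -93.52530208363602
row 138 [173 171 169 210 211 211 211 211 211 211 211 211 211 212 211 211 210 211
 211 212 212 211 212 213 212 212 212 213 212 212 212 212 213 213 212 212
 213 213 213 212 213 212 211 212 213 211 213 213 213 213 213 212 212 213
 212 212 213 211 212 211 213 212 213 212 213 213 213 213 213 212 213 213]
row 140 [173 166 155 210 212 211 212 212 211 212 212 211 212 212 211 212 213 213
 213 212 212 212 212 212 213 212 212 212 212 213 213 212 212 212 213 212
 212 212 213 212 213 211 213 212 211 212 213 213 212 213 211 213 213 213
 213 212 212 212 212 213 213 212 212 212 211 212 213 212 213 213 212 211]
row 142 [174 164 145 210 210 211 211 211 211 210 211 210 210 210 205 197 199 198
 199 199 200 198 200 201 200 200 202 201 201 201 203 202 203 204 204 203
 202 203 204 204 204 204 204 203 204 204 203 203 203 202 203 202 201 202
 201 202 202 202 203 202 205 209 208 209 208 210 208 209 209 209 210 209]
row 144 [172 164 144 208 208 206 20
[... 2532 characters left out ...]
 94  96  95]
col 248 [141  70  82  82  82  79  81  81 129 193 212 211 210 212 214 212 207 202
 166 132 125 125 126 126 124 110  97  94  95  96  95  94  95  95  94  94
  94  95  95  95]
col 256 [140  70  80  82  82  83  83  82 128 193 212 210 210 212 213 213 207 204
 167 131 123 124 123 124 125 110  98  96  96  95  97  98  95  94  95  96
  95  95  94  95]
col 264 [141  72  81  81  80  81  82  82 128 193 212 210 210 211 215 213 207 204
 166 130 123 123 123 124 124 111  96  93  93  93  94  93  93  94  92  92
  92  92  93  92]
col 270 [140  71  81  82  82  82  81  82 129 193 212 210 210 213 215 212 208 203
 166 132 124 123 122 122 123 111  98  94  94  92  95  94  94  94  93  94
  93  94  94  93]
```

```bash
python3 - <<'E'
from meas import *
p=r.camera_params('wrist');s=r.sense();R=np.array(s['ee_rot']);T=np.array(s['tcp_pos'])
tl=lambda X:1000*R.T@(X-T)
zb=T[2]-.0891
for n,u,z in[('slot L throat',(238.4,147),.1185),('slot R throat',(280.2,147),.1185),('slot end out',(256,141.9),.12),('slot end in',(256,143.1),.1185),
 ('sink botL',(239.0,150.3),zb),('sink botR',(277.3,150.3),zb)]:
    print(n,tl(cast(p,u,z)))
for n,X in(('slot cab',[.5091,.2278,.12]),('slot w3',[.510,.2262,.12])): print(n,tl(np.array(X)))
E
```

```text
slot L throat [ 45.0454 -14.8017 105.0229]
slot R throat [ 45.0377  19.1505 105.0176]
slot end out [ 49.3387  -0.5021 103.5219]
slot end in [ 48.1903  -0.5041 105.0216]
sink botL [ 44.7531 -13.4565  89.1152]
sink botR [44.7466 15.7546 89.1107]
slot cab [  0.8049   3.3829 103.507 ]
slot w3 [  2.3466   2.3863 103.5076]
```

Call:
drive_tool(
  steps=[0,0,0,0.001,0.0008,0,0,0,0,0,0,0,0.005,0,0,0,0,0,0,0.005,0,0,0,0,0,0,0,0,0,0,0,0,0,0,0,0,0,0,0,0,0,0],
)

```text
time_s: 14.58
tcp_pos: [0.5116, 0.2274, 0.2135]
ee_rot: [[-0.062, -0.998, 0.0], [-0.998, 0.062, -0.0], [0.0, -0.0, -1.0]]
wrist_force: [0.3, 0.4, -2.0]
gripper_width: 0.339
gripper_force: 29.8
```

```bash
python3 - <<'E'
from meas import *
s=r.sense();p=r.camera_params('wrist');im=r.capture('wrist');cv2.imwrite('pics/w7.png',im)
R=np.array(s['ee_rot']);T=np.array(s['tcp_pos']);print(s['time_s'],T,R[:,2],s['wrist_force'],'yaw',np.degrees(np.arctan2(R[1,0],R[0,0])))
print('after',r.sense()['tcp_pos'])
g=cv2.cvtColor(im,cv2.COLOR_BGR2GRAY).astype(int)
for y in range(144,158,2): print('row',y,g[y,226:290])
for x in(248,264): print('col',x,g[132:160,x])
# predicted throat edges if centred at the tool point (-.3,.8) mm
for y in(-17,17):print('throat corner wanted px',proj(p,T+R@np.array([.0467,(y+.9)/1000,T[2]-.1185])))
cv2.imwrite('pics/chk7.png',cv2.resize(im[120:200,206:316],(770,560),interpolation=cv2.INTER_CUBIC))
E
```

```text
14.5833 [0.5116 0.2274 0.2135] [ 0.0001 -0.0001 -1.    ] [ 0.2596  0.4137 -1.9943] yaw -93.53349088454665
after [0.5117 0.2275 0.2137]
row 144 [209 210 209 209 208 210 209 210 208 201 197 197 198 197 198 198 199 198
 199 199 200 200 200 200 201 201 200 201 201 200 202 202 202 203 203 202
 203 203 203 204 203 204 204 203 204 203 205 203 204 203 203 203 203 203
 203 203 203 207 208 208 209 208 209 209]
row 146 [205 205 206 205 206 206 205 206 204 193 188 168 121 130 148 147 147 147
 148 149 149 149 148 148 149 148 148 148 147 147 147 147 148 147 148 147
 147 148 146 147 146 147 147 147 146 147 146 145 145 144 144 144 137 120
 126 158 193 199 201 202 201 201 201 202]
row 148 [211 212 211 211 211 211 211 213 209 200 186 151  75  95 121 122 123 123
 124 126 124 125 125 123 124 123 124 123 123 123 122 122 123 123 123 123
 122 122 120 122 123 122 122 122 122 121 121 120 121 121 121 120 105  79
 104 170 196 204 207 207 207 207 207 206]
row 150 [209 209 211 210 209 209 210 209 208 200 187 154  75  91 114 114 115 113
 115 115 112 112 111 111 110 110 110 110 111 110 111 111 111 111 110 110
 109
[... 551 characters left out ...]
 93  91  93  94  94  94  94  94  94  95  93  93  92  84
 106 174 200 208 209 209 208 208 210 209]
row 156 [211 210 211 211 211 211 210 211 210 194 130  95  95  94  95  95  94  94
  93  94  94  93  95  94  93  94  93  95  93  94  95  95  96  95  94  94
  93  93  93  93  92  92  93  94  94  94  94  93  95  93  93  94  93  91
 108 174 203 210 212 212 212 212 212 212]
col 248 [ 80  82  81 104 185 213 211 210 210 213 212 210 200 185 148 123 125 126
 111  97  94  93  95  93  95  93  94  95]
col 264 [ 81  81  80 103 185 212 210 208 210 214 212 209 203 187 146 122 120 122
 110  95  93  92  92  92  93  94  93  92]
throat corner wanted px [235.9946 146.6827]
throat corner wanted px [279.6173 146.6694]
```

View pics/chk7.png

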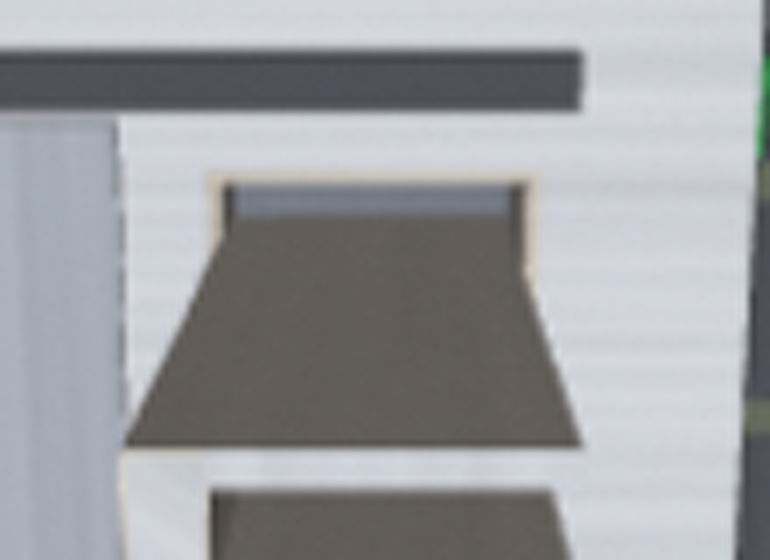

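In the crop the sink's lower edge lies just above the slot mouth. The slot throat corners are at about (218,183) and (522,183), and the sink's bottom corners are at about (232,215) and (505,215). It needs about 0.8 mm more along tool y and 0.4 mm along x. After that I lower it gently.

Call:
drive_tool(
  steps=[0,0,0,0.0004,0.0008,0,0,0,0,0,0,0,0,0,0,0,0,0,0,0.003,0,0,0,0,0,0,0.003,0,0,0,0,0,0,0.003,0,0,0,0,0,0,0.003,0,0,0,0,0,0,0,0],
)

```text
time_s: 15.22
tcp_pos: [0.5103, 0.2268, 0.2005]
ee_rot: [[-0.062, -0.998, -0.002], [-0.998, 0.062, -0.001], [0.001, 0.002, -1.0]]
wrist_force: [-0.2, -0.5, -2.9]
gripper_width: 0.343
gripper_force: 29.8
```

It is 8 mm in with no contact force, so I continue.

Call:
drive_tool(
  steps=[0,0,0,0,0,0.004,0,0,0,0,0,0,0.004,0,0,0,0,0,0,0.004,0,0,0,0,0,0,0.004,0,0,0,0,0,0,0,0],
)

```text
time_s: 15.63
tcp_pos: [0.5102, 0.2267, 0.1843]
ee_rot: [[-0.062, -0.998, -0.002], [-0.998, 0.062, -0.001], [0.001, 0.002, -1.0]]
wrist_force: [-0.1, -0.5, -1.9]
gripper_width: 0.341
gripper_force: 29.8
```

```bash
python3 - <<'E'
from meas import *
s=r.sense();p=r.camera_params('wrist');im=r.capture('wrist');cv2.imwrite('pics/w8.png',im)
R=np.array(s['ee_rot']);T=np.array(s['tcp_pos']);print(s['time_s'],T,R[:,2],s['wrist_force'],s['moment'])
g=cv2.cvtColor(im,cv2.COLOR_BGR2GRAY).astype(int)
for x in(246,258,268): print('col',x,g[145:175,x])
for y in range(152,172,4): print('row',y,g[y,222:296])
E
```

```text
15.6333 [0.5102 0.2267 0.1843] [-0.0019 -0.0011 -1.    ] [-0.0948 -0.5149 -1.942 ] [0.0688 0.0021 0.0235]
col 246 [205 206 209 210 209 207 198 179 129  93  92  91  92  91  91  92  91  92
  92  93  92  91  92  93  92  93  92  93  92  92]
col 258 [205 207 208 212 208 205 200 180 128  92  94  94  93  93  92  92  93  92
  92  92  93  92  93  93  93  92  91  93  93  92]
col 268 [205 206 208 211 209 207 200 179 129  92  92  92  92  91  89  90  92  92
  89  91  91  92  91  92  93  92  92  91  92  92]
row 152 [204 205 206 205 206 205 205 203 193 188 189 174 173 175 182 180 178 178
 178 178 179 178 178 179 179 180 179 179 179 178 178 179 180 181 179 179
 180 180 180 180 179 180 179 180 181 179 179 179 180 180 180 179 180 180
 180 178 179 176 177 181 192 195 198 203 203 202 204 203 203 203 203 204
 201 202]
row 156 [209 208 209 209 209 209 209 205 197 190 175  72  76  90 102  94  93  92
  93  92  92  93  91  92  91  92  94  92  93  93  92  94  94  93  93  93
  94  93  93  95  92  91  90  92  90  92  92  93  92  90  93  92  93  93
  92  92  91  89  81 103 169 195 201 206 206 207 205 204 205 206
[... 248 characters left out ...]
92  92  90  90  90 109 169 195 202 205 204 205 205 205 205 206 205 205
 206 205]
row 164 [207 207 208 207 207 207 206 205 199 184 161  92  92  92  92  92  93  92
  93  91  91  92  92  91  93  92  93  92  91  90  91  90  92  91  93  92
  92  93  93  93  90  90  92  91  92  91  91  90  91  91  91  93  92  93
  93  93  90  92  92  94 131 199 205 209 208 208 208 208 208 208 209 210
 209 209]
row 168 [206 207 207 207 205 206 206 202 171 100  92  92  91  91  91  93  93  91
  91  91  93  93  92  93  93  91  92  93  92  91  90  91  93  92  92  92
  93  92  93  91  91  90  92  92  91  92  92  91  91  91  91  91  92  92
  92  93  93  92  92  91  91 115 181 206 205 206 207 206 206 207 207 207
 206 207]
```

Call:
drive_tool(
  steps=[0,0,0,0,0,0.004,0,0,0,0,0,0,0.004,0,0,0,0,0,0,0.004,0,0,0,0,0,0,0.004,0,0,0,0,0,0,0.004,0],
)

```text
time_s: 16.1
tcp_pos: [0.5107, 0.227, 0.1651]
ee_rot: [[-0.062, -0.998, -0.0], [-0.998, 0.062, -0.0], [0.0, 0.0, -1.0]]
wrist_force: [-0.4, 0.0, -2.8]
gripper_width: 0.344
gripper_force: 29.8
```

Call:
drive_tool(
  steps=[0,0,0,0,0,0.004,0,0,0,0,0,0,0.004,0,0,0,0,0,0,0.004,0,0,0,0,0,0,0.001,0,0,0,0,0,0,0,0,0,0,0,0,0,0,0,0,0,0,0,0,0,0],
)

```text
time_s: 16.68
tcp_pos: [0.5109, 0.2272, 0.1528]
ee_rot: [[-0.062, -0.998, 0.0], [-0.998, 0.062, 0.0], [-0.0, -0.0, -1.0]]
wrist_force: [0.0, 1.4, -2.4]
gripper_width: 0.344
gripper_force: 29.8
```

```bash
python3 - <<'E'
from meas import *
s=r.sense();im=r.capture('wrist');t=r.capture('scene')
R=np.array(s['ee_rot']);print(s['time_s'],s['tcp_pos'],R[:,2],s['wrist_force'],s['moment'],s['gripper_width'],s['gripper_force'])
cv2.imwrite('pics/chk9.png',np.hstack([cv2.resize(t[120:300,160:400],(400,300)),cv2.resize(im,(400,300))]))
E
```

```text
16.6833 [0.5109 0.2272 0.1528] [ 0.0005  0.0003 -1.    ] [ 0.0395  1.4151 -2.3788] [ 0.1307 -0.021  -0.0249] 0.3436597050094476 29.78271771222353
```

View pics/chk9.png

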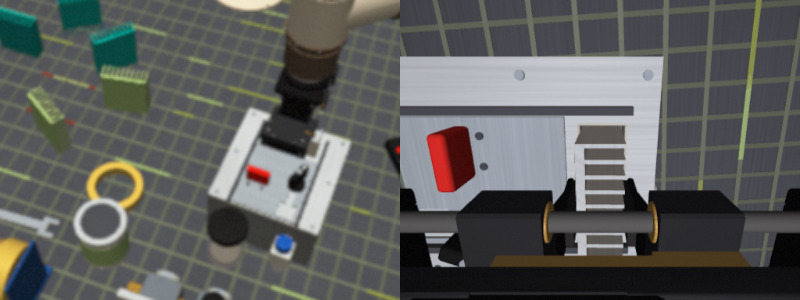

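The sink hangs straight, 56 mm in the slot and still gripped above the plate. The shutter is open, and the green and turquoise sinks visible in the view still stand upright. I hand it in.

```bash
python3 -c "
from station import r
print(r.finish_job())"
```

```text
the job is handed in; nothing more can be done
None
```

The job is handed in at about 17 s of robot time: the knob was turned about 1.17 rad, the shutter was slid to its stop (50 mm), and the bare heat sink hangs straight about 56 mm into the slot, still gripped above the top plate, with at most about 1.4 N of side force on the way in.

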